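# Show which pendant to remake and its glass

## Robot

A 7-joint arm with a two-finger parallel gripper is mounted at the origin on the work surface. World frame = base frame: x ahead of the robot, y to its left, z up, the work surface at z = 0. Lengths are in m, angles in rad, forces in N, time in s.
With the tool pointing down it reaches from about 0.4 to 0.875 m from the base axis. Payload 19.3 kg.
Tool frame: the origin (TCP) lies at the very end of the fingers, on their centre line; the grasp point (between the pads) lies 19 mm behind it; z points along the fingers, y is the line along which they close (so a half turn about z gives the same grasp; the last joint's range is limited). The gripper opens to 85 mm and grips with 20 to 120 N. Pads are 22 mm wide; open, the fingers measure 114 mm over their backs; the gripper's body (76 mm by 85 mm) begins 54 mm behind the grasp point. The pads swing forward as they close: fully open they stand 13 mm farther back than shut.
Start: joints at [-1.254, 0.521, -0.036, 1.599, 0.021, 1.021, -0.113], TCP at [0.236, 0.579, 0.2] pointing down, gripper open.
Joint ranges: [-2.91, 2.91], [-0.3, 2.13], [-1.5, 1.42], [0.17, 2.43], [-1.26, 4.41], [0.16, 1.93], [-2.52, 2.52]. Speed limits (rad/s): [1.89, 1.89, 2.39, 2.39, 3.01, 3.01, 3.01].

## Interface

Orientations are given as a unit quaternion [x, y, z, w].
In Python, from station import bot gives the robot as it stands. The module is installed in compiled form; this text tells all that it offers.
- The arm moves only by the shell command python3 -m jog 'ROWS' [OPENING] [FORCE]. ROWS is JSON, a list of rows, each a list of 2 entries, a list of its own where there are three numbers: the shift along the world's x, y, z in cm, then the turn about the world's z in degrees. In form: [[[dx, dy, dz], twist], ...]. A call has 1 to 12 rows; each row is the pose to reach, as a shift and turn from the pose commanded when the call began; what a row does not reach only later rows make up. A row lasts 1/8 s, in which the tool goes at most 62.5 mm and 10.7 degrees, less where a joint would pass 70% of its speed; a pose out of reach is approached as far as the arm can. A call with a gripper value outside its range is refused whole. OPENING is the opening, from 0 (shut) to 1 (fully open), set as the call begins (- or left out, the last holds). The fingers move at their own pace and stop on an object; FORCE is the grip in N (left out, the last holds). Time passes only in rows, so rows that repeat a pose let the fingers close. It gives the time, the measured TCP pose, the force, the opening and the grip force at its end, in the units of the state.
- bot.sense(): the state, without advancing time (a new reading comes with each control period).
- bot.read_camera(name): name is "scene" or "top"; returns a dict with "image" (480x640x3 uint8, red, green, blue), "K" (3x3 intrinsics, pixels), "distortion" ([k1, k2, p1, p2, k3] as OpenCV has them; the pictures are not rectified), "rvec" (rotation vector, rad) and "tvec" (3), from world to camera coordinates, as OpenCV has them. Camera axes: x right, y down, z forward; pixel columns grow to the right and rows downward; lengths in m; the calibration is good to about 2 mm. A picture is of the moment at which its call begins. There is no depth.
- bot.hand_in(): hands the job in; it is judged then, once.
The state is a dict: "time_s": time; "joints": joint angles; "dq": joint speeds; "joint_efforts": joint torques, N m; "tcp_pos": TCP position; "tcp_rot": TCP orientation; "force": force on the tool from outside, world axes, zero at the start; "torque": the same for the moment, N m; "finger_gap": opening from 0.0 (shut) to 1.0 (fully open); "grip_force": force on a finger pad.
Only numpy, scipy, OpenCV 4.12 (cv2) and the standard library are available. Lean on these libraries where they do the work, as an engineer would, in place of code of your own. Each camera call takes 0.05 s, during which the arm holds its last target. There are 200 camera calls.

## Task

Show the apprentice which pendant must be made again and from which glass: point at the pendant lying on the red felt pad by holding your fingertips about 3 cm above it for two seconds, then point in the same way at the middle of the top of the glass pack of that pendant's colour in the five-slot plywood rack for two seconds, and finish while still pointing there. Come down to each one from well above so that there is no doubt which is meant, point at no other pendant or pack, and touch nothing.

Things in the scene. Friction and masses are not known exactly. Their poses are not given: they have to be found in the camera images.
- pad_red: The red felt pad, 77 mm square, 3 mm thick, lying in one of the four compartments of the pendant tray; the pendant on it is the one to be made again. Origin at the centre of its underside, z up.
- tray: Fixed wooden pendant tray, 180 mm square, walls 24 mm high, two by two compartments with centres 87 mm apart; a felt pad in each, one red and three grey. Origin at the centre of its underside, z up. Tray and rack stand apart, one left and one right of the middle, and may change sides. A cutting mat with a cutter, and pliers, lie flat (under 20 mm) close to the robot: keep off.
- rack: Fixed plywood rack, 120 mm (x) by 288 mm (y), 70 mm high, five slots side by side along y. Origin at the centre of its underside, z up. Also to keep off: jars, a bottle and stock boxes up to 125 mm high from 0.73 m ahead of the robot; a kiln 350 mm high at the right edge (0.58 m and more to the right); a grinder 240 mm high at the left edge (0.63 m and more to the left).
- pendant_amber_mid (a point): Middle of the amber fused-glass pendant: a flat round dome 40 mm across and 8 mm high (plus a steel loop 11 mm long at its +x edge), lying loose on a felt pad in the tray, its top 4 mm above this point and 17 mm above the work surface (the tray's walls stand 7 mm higher). z up; turned any way.
- pendant_blue_mid (a point): Middle of the blue fused-glass pendant: a flat round dome 40 mm across and 8 mm high (plus a steel loop 11 mm long at its +x edge), lying loose on a felt pad in the tray, its top 4 mm above this point and 17 mm above the work surface (the tray's walls stand 7 mm higher). z up; turned any way.
- pendant_green_mid (a point): Middle of the green fused-glass pendant: a flat round dome 40 mm across and 8 mm high (plus a steel loop 11 mm long at its +x edge), lying loose on a felt pad in the tray, its top 4 mm above this point and 17 mm above the work surface (the tray's walls stand 7 mm higher). z up; turned any way.
- pendant_violet_mid (a point): Middle of the violet fused-glass pendant: a flat round dome 40 mm across and 8 mm high (plus a steel loop 11 mm long at its +x edge), lying loose on a felt pad in the tray, its top 4 mm above this point and 17 mm above the work surface (the tray's walls stand 7 mm higher). z up; turned any way.
- glass_amber_top (a point): Middle of the top edge of the amber glass pack: a pack of sheet glass 100 mm (x) by 36 mm (y) by 95 mm high standing loose on edge in the plywood rack, a white paper label over part of its top. z up; this point is 107 mm above the work surface and is the highest part of pack and rack. Five packs (amber, blue, green, violet, white) stand side by side, centres 56 mm apart, in an order that changes.
- glass_blue_top (a point): Middle of the top edge of the blue glass pack: a pack of sheet glass 100 mm (x) by 36 mm (y) by 95 mm high standing loose on edge in the plywood rack, a white paper label over part of its top. z up; this point is 107 mm above the work surface and is the highest part of pack and rack. Five packs (amber, blue, green, violet, white) stand side by side, centres 56 mm apart, in an order that changes.
- glass_green_top (a point): Middle of the top edge of the green glass pack: a pack of sheet glass 100 mm (x) by 36 mm (y) by 95 mm high standing loose on edge in the plywood rack, a white paper label over part of its top. z up; this point is 107 mm above the work surface and is the highest part of pack and rack. Five packs (amber, blue, green, violet, white) stand side by side, centres 56 mm apart, in an order that changes.
- glass_violet_top (a point): Middle of the top edge of the violet glass pack: a pack of sheet glass 100 mm (x) by 36 mm (y) by 95 mm high standing loose on edge in the plywood rack, a white paper label over part of its top. z up; this point is 107 mm above the work surface and is the highest part of pack and rack. Five packs (amber, blue, green, violet, white) stand side by side, centres 56 mm apart, in an order that changes.
- glass_white_top (a point): Middle of the top edge of the white glass pack: a pack of sheet glass 100 mm (x) by 36 mm (y) by 95 mm high standing loose on edge in the plywood rack, a white paper label over part of its top. z up; this point is 107 mm above the work surface and is the highest part of pack and rack. Five packs (amber, blue, green, violet, white) stand side by side, centres 56 mm apart, in an order that changes.
Things that resemble listed ones, but are neither listed nor needed, are in the scene too. What is meant by the part that bears pendant_blue_mid is not pink, and is the smaller of those in its own colour.

How it is judged:
By the outcome, as a careful person would: the job done as asked, in the order asked, and still so for the second after the job is handed in, with the robot touching nothing.
It also fails if it takes over 42 s, if anything falls off the work surface, if the arm or the gripper's body presses on something with over 40 N, if the wrist force passes 120 N, or if a joint passes its speed limit or range.

## Working session

There is one attempt and no reset: what is moved stays moved. The work goes in short steps, Python scripts to look and compute and a shell command to move; the robot and the scene stay as the last step left them, time stands still between calls to the robot, and variables do not carry over. Pictures are saved under pics/ and viewed, at most 11 in all, crops included, and the job is handed in when it is done.

```bash
mkdir -p pics
cat > h.py <<'E'
import cv2, numpy as np
def ray(c,uv,z):
    R=cv2.Rodrigues(np.array(c["rvec"],float))[0]; t=np.array(c["tvec"],float).ravel()
    p=cv2.undistortPoints(np.array(uv,float).reshape(-1,1,2),np.array(c["K"]),np.array(c["distortion"])).reshape(-1,2)
    d=np.c_[p,np.ones(len(p))]@R; o=-R.T@t
    return o+d*((z-o[2])/d[:,2])[:,None]
def proj(c,P): return cv2.projectPoints(np.array(P,float).reshape(-1,3),np.array(c["rvec"],float),np.array(c["tvec"],float),np.array(c["K"]),np.array(c["distortion"]))[0].reshape(-1,2)
E
python3 - <<'E'
from station import bot
import cv2,pickle
for n in("scene","top"):
    c=bot.read_camera(n); pickle.dump(c,open(n+".pkl","wb")); cv2.imwrite(f"pics/{n}0.png",c["image"][:,:,::-1])
s=bot.sense();print(s["time_s"],s["tcp_pos"],s["tcp_rot"])
E
```

```text
0.1 [0.23566141 0.57850923 0.19949612] [ 1.92202133e-01  9.81355228e-01 -5.01366657e-04 -7.54311265e-05]
```

View pics/top0.png

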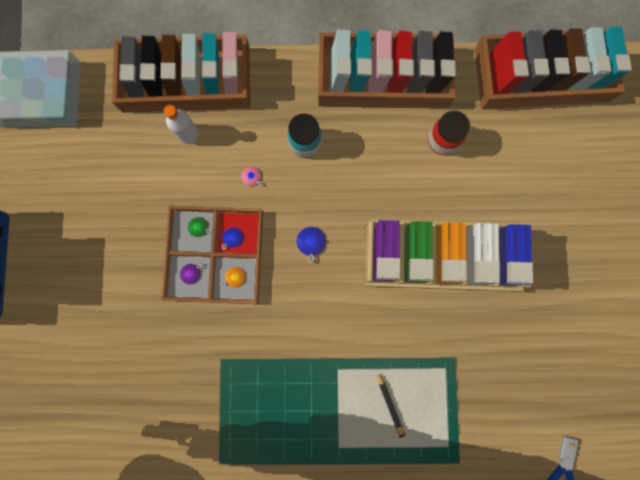

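View pics/scene0.png

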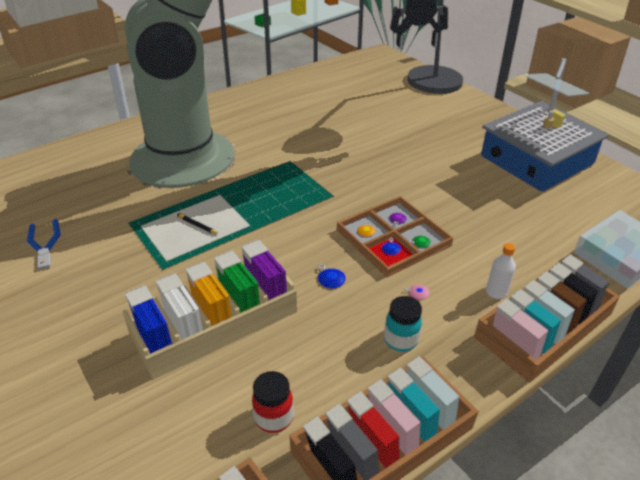

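The top view shows the tray with the blue pendant on the red pad at about (233,238). A pink pendant at (252,176) and a larger blue one at (312,241) are decoys outside the tray. In the rack at (450,255) the packs run violet, green, amber, white, blue from left to right, with the blue pack at about (518,255).

Run:
```python
import pickle,cv2,numpy as np
from h import *
T=pickle.load(open("top.pkl","rb"));S=pickle.load(open("scene.pkl","rb"))
def blobs(c,lo,hi,z,amin=60):
    m=cv2.inRange(cv2.cvtColor(c["image"],cv2.COLOR_RGB2HSV),lo,hi)
    n,_,st,ce=cv2.connectedComponentsWithStats(m)
    for i in range(1,n):
        if st[i,4]>amin:
            print(st[i],ce[i].round(1),ray(c,ce[i],z)[0].round(4))
print("cam",ray(T,[[320,240]],0))
for n,c in(("top",T),("scene",S)):
    print(n,"blue");blobs(c,(112,150,60),(128,255,255),.013)
    print("red");blobs(c,(0,190,120),(5,255,255),.003)
    for nm,l in(("green",(50,120,40)),("amber",(12,190,150)),("violet",(130,100,40))):
        print(nm);blobs(c,l,(l[0]+22,255,255),.013)
a=cv2.resize(T["image"][210:300,355:545],None,fx=4,fy=4,interpolation=2)
b=cv2.resize(S["image"][235:375,110:300],None,fx=4,fy=4,interpolation=2)
cv2.imwrite("pics/a.png",a[:,:,::-1]);cv2.imwrite("pics/b.png",b[:,:,::-1])
```

```text
cam [[0.5908308  0.03042701 0.        ]]
top blue
[506 225  25  37 857] [517.9 243. ] [ 0.5797 -0.3448  0.013 ]
[223 228  19  19 277] [232.3 237. ] [0.5965 0.1977 0.013 ]
[297 228  27  26 559] [310.3 240.6] [0.5882 0.0488 0.013 ]
red
[396  32  16  46 425] [403.3  46.5] [ 0.9856 -0.1422  0.003 ]
[ 493   32   31   59 1100] [507.   57.3] [ 0.96   -0.3513  0.003 ]
[434 122  18  25 152] [439.7 137.3] [ 0.7926 -0.2075  0.003 ]
[222 213  36  41 922] [243.  230.5] [0.6105 0.1791 0.003 ]
green
[188 218  19  18 264] [197.1 226.6] [0.6174 0.2659 0.013 ]
[405 222  27  41 874] [419.3 240.1] [ 0.5871 -0.158   0.013 ]
amber
[164 105  12  12 106] [169.2 110.3] [0.8523 0.328  0.013 ]
[441 223  24  36 816] [453.  240.7] [ 0.5854 -0.2219  0.013 ]
[226 268  18  19 277] [234.7 276.8] [0.5206 0.192  0.013 ]
violet
[374 220  26  60 904] [386.2 239.9] [ 0.5881 -0.0954  0.013 ]
[181 264  19  20 293] [189.7 273.5] [0.5275 0.2778 0.013 ]
scene blue
[383 243  17  11 155] [390.9 248.1] [0.6013 0.1946 0.013 ]
[318 269  27  19 395] [331.4 278. ] [0.6007 0.0401 0.013 ]
[ 133  299   38   53 1231] [151.3 325.1] [ 0.5102 -0.3009  0.013 ]
red
[369 240  41  26 174] [387.3 254.8] [0.605  0.1825 0.003 ]
[271 393  21  22 132] [283.8 406. ] [ 0.786  -0.1926  0.003 ]
[362 408  36  39 564] [379.5 427.1] [ 0.906  -0.0917  0.003 ]
green
[256  15   8  11  81] [259.7  20. ] [-0.7284  0.6737  0.013 ]
[414 236  16  11 142] [421.4 241.1] [0.6222 0.2624 0.013 ]
[ 218  263   41   49 1219] [240.3 285.8] [ 0.5159 -0.117   0.013 ]
amber
[358 226  16  10 127] [365.6 230.4] [0.5258 0.1879 0.013 ]
[195 275  34  29 563] [210.9 289.1] [ 0.4909 -0.1681  0.013 ]
violet
[390 213  16  11 128] [397.8 217.5] [0.5323 0.275  0.013 ]
[ 244  251   43   48 1165] [267.7 273.7] [ 0.5179 -0.0557  0.013 ]
```

View pics/a.png

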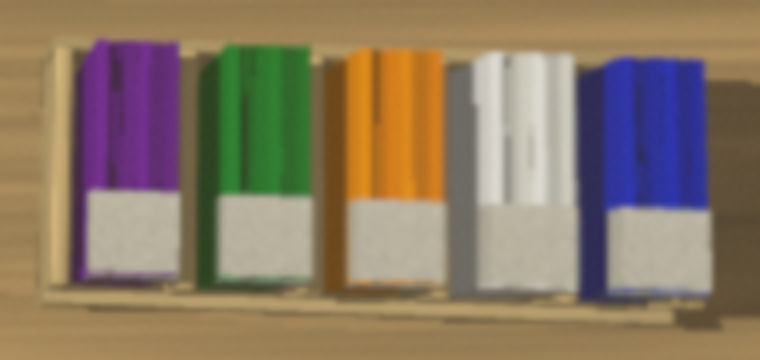

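View pics/b.png

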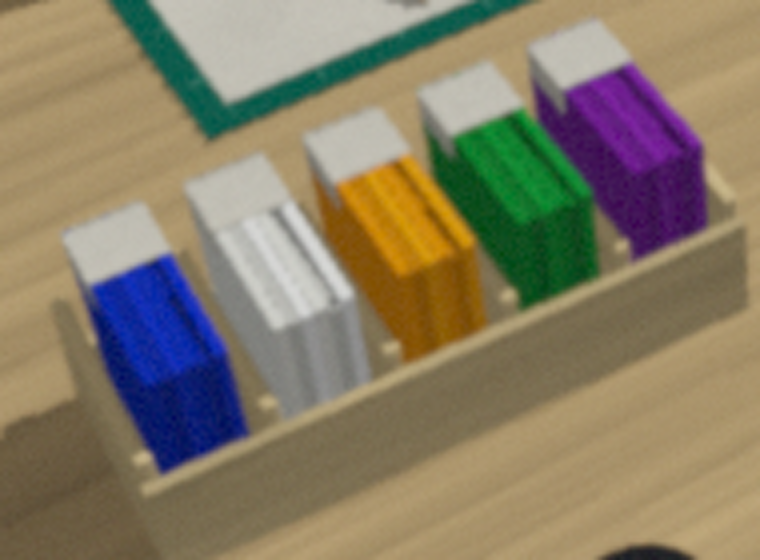

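The top crop shows the blue pack's top face with corners at about (606,60), (705,60), (712,292) and (607,290). The scene crop shows the same face at about (62,235), (140,203), (222,350) and (150,388). The violet pack is at the other end of the rack.

Run:
```python
import pickle,numpy as np
from h import *
T=pickle.load(open("top.pkl","rb"));S=pickle.load(open("scene.pkl","rb"))
for nm,c,q,o in(("top blue",T,[(606,60),(705,60),(712,292),(607,290)],(355,210)),("top violet",T,[(92,42),(180,42),(180,275),(88,275)],(355,210)),("scene blue",S,[(62,235),(140,203),(222,350),(150,388)],(110,235))):
    P=ray(c,np.array(q)/4+o,.107); print(nm,P.round(3).tolist(),"mid",P.mean(0).round(4),"edges",np.linalg.norm(P-np.roll(P,-1,0),axis=1).round(3))
from scipy.spatial.transform import Rotation
from station import bot
print(Rotation.from_quat(bot.sense()["tcp_rot"]).as_matrix().round(3))
```

```text
top blue [[0.599, -0.289, 0.107], [0.599, -0.332, 0.107], [0.5, -0.328, 0.107], [0.502, -0.284, 0.107]] mid [ 0.5501 -0.3084  0.107 ] edges [0.042 0.099 0.044 0.098]
top violet [[0.609, -0.07, 0.107], [0.609, -0.108, 0.107], [0.51, -0.105, 0.107], [0.51, -0.066, 0.107]] mid [ 0.5595 -0.0872  0.107 ] edges [0.038 0.099 0.039 0.1  ]
scene blue [[0.506, -0.327, 0.107], [0.507, -0.292, 0.107], [0.605, -0.298, 0.107], [0.607, -0.33, 0.107]] mid [ 0.5563 -0.3117  0.107 ] edges [0.035 0.098 0.032 0.101]
[[-0.926  0.377 -0.   ]
 [ 0.377  0.926 -0.001]
 [-0.    -0.001 -1.   ]]
```

Both views agree to about 6 mm, and the pack sizes and slot spacing (0.221 m against 0.224 m) fit. The pendant is at about (0.599, 0.196) and the blue pack's top at about (0.553, -0.310). I'll shut the fingers, lift, and go across high.

```bash
python3 -m jog '[[[0,0,4],0],[[2,-2,7],0],[[5,-5,8],0],[[8.5,-9,8],0],[[12,-12.6,8],0],[[15.5,-16.3,8],0],[[19,-20,8],0],[[22.5,-23.7,8],0],[[26,-27.4,8],0],[[29.5,-31,8],0],[[33,-34.7,8],0],[[36.3,-38.2,8],0]]' 0
python3 -m jog '[[[0,0,0],0],[[0,0,0],0],[[0,0,0],0],[[0,0,0],0]]'
```

```text
time_s: 1.6
tcp_pos: [0.5997, 0.1953, 0.2797]
tcp_rot: [0.192, 0.981, -0.0, -0.0]
force: [1.0, 1.0, -0.6]
finger_gap: -0.002
grip_force: 0.0
time_s: 2.1
tcp_pos: [0.5984, 0.1976, 0.2801]
tcp_rot: [0.192, 0.981, 0.0, -0.0]
force: [0.3, 0.5, 0.3]
finger_gap: 0.001
grip_force: 0.0
```

```bash
python3 -m jog '[[[0,0,-3],0],[[0,0,-6],0],[[0,0,-9],0],[[0,-0.1,-12],0],[[0,-0.1,-15],0],[[0,-0.1,-17],0],[[0,-0.1,-18],0],[[0,-0.1,-18],0],[[0,-0.1,-18],0]]'
python3 - <<'E'
from station import bot
import cv2,numpy as np
from h import *
o=[]
p=bot.sense()["tcp_pos"];print(p)
for n in("scene","top"):
    c=bot.read_camera(n); q=proj(c,[p,[.599,.196,.013]]);print(n,q.round(1))
    x,y=(325,180) if n=="scene" else (170,180)
    im=cv2.resize(c["image"][y:y+120,x:x+100],None,fx=4,fy=4,interpolation=2)
    for k,col in zip(q,((255,255,255),(255,255,0))): cv2.drawMarker(im,tuple(int(v) for v in (k-(x,y))*4),col,0,14)
    o.append(im)
cv2.imwrite("pics/d.png",np.hstack(o)[:,:,::-1])
E
```

```text
time_s: 3.22
tcp_pos: [0.5992, 0.196, 0.1009]
tcp_rot: [0.192, 0.981, 0.0, 0.0]
force: [0.1, -0.4, 0.4]
finger_gap: -0.001
grip_force: 0.0
[0.59919151 0.19601461 0.10087018]
scene [[394.5 214.2]
 [390.7 247.2]]
top [[223.6 228.5]
 [233.2 235.7]]
```

View pics/d.png

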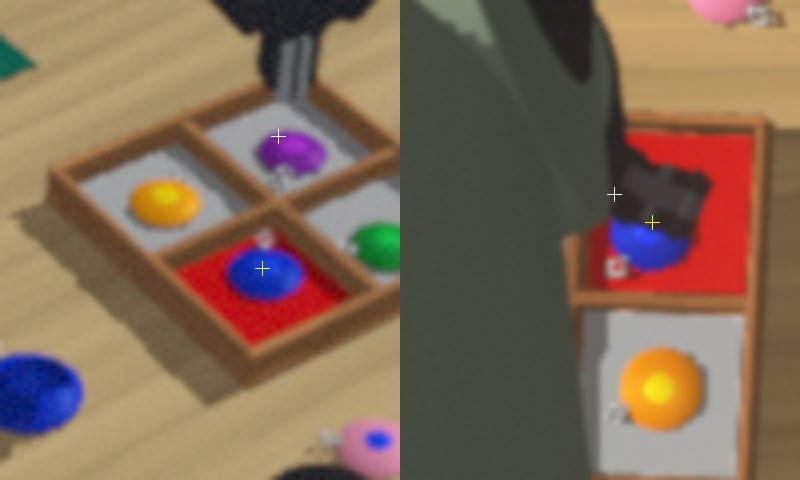

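The crops show that the markers sit on the blue pendant, so the cameras agree. The visible fingertip does not lie on the reported TCP, though: in scene it is about (398,205) against the projected (394,214), and in top it is near (340−170…) right of the marker. I'll look closer and triangulate the tip.

Run:
```python
from station import bot
import cv2,numpy as np,pickle
from h import *
o=[]
s=bot.sense();p=s["tcp_pos"];print(p,s["joints"])
for n in("scene","top"):
    c=bot.read_camera(n); pickle.dump(c,open(n+"1.pkl","wb"));x,y=(350,130) if n=="scene" else (180,180)
    im=cv2.resize(c["image"][y:y+100,x:x+66],None,fx=6,fy=6,interpolation=2)
    for dz in (0,.073,.15):
        k=proj(c,p+[0,0,dz])[0];cv2.drawMarker(im,tuple(int(v) for v in (k-(x,y))*6),(255,255,0),0,8)
    o.append(cv2.convertScaleAbs(im,alpha=1.6,beta=10))
cv2.imwrite("pics/e.png",np.hstack(o)[:,:,::-1])
```

```text
[0.59917815 0.19600058 0.10082649] [-0.4742569   0.64564813  0.09637372  1.67504383 -0.0790354   0.82351207
  0.84048478]
```

View pics/e.png

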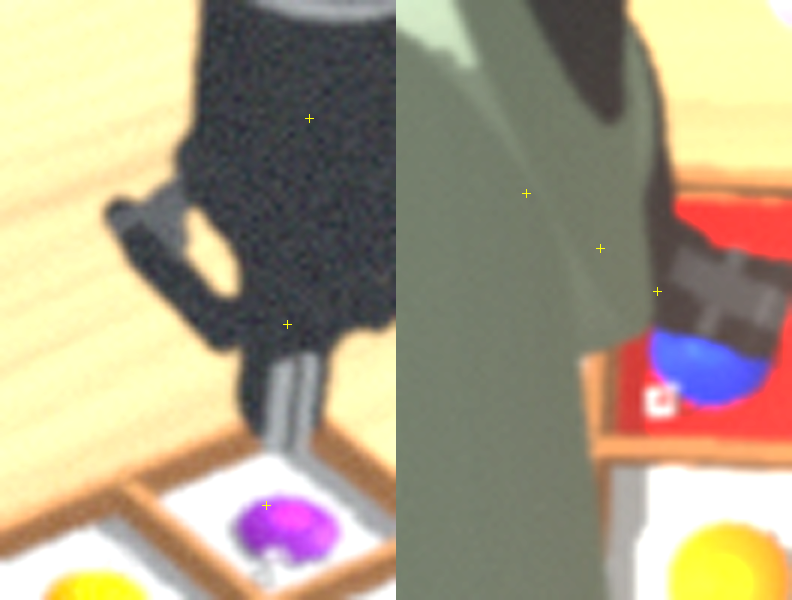

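The scene crop shows the closed fingertip at about (398,204), above and right of the projected TCP at (394,214). The top crop shows the dark gripper block around (234,230), right of the marker at (223.6,228.5).

Run:
```python
import pickle,cv2,numpy as np
from h import *
T=pickle.load(open("top1.pkl","rb"));S=pickle.load(open("scene1.pkl","rb"));T0=pickle.load(open("top.pkl","rb"));S0=pickle.load(open("scene.pkl","rb"))
for a,b in((T,T0),(S,S0)):
    print([np.abs(np.array(a[k])-np.array(b[k])).max() for k in("K","rvec","tvec")])
    R=cv2.Rodrigues(np.array(a["rvec"]))[0];print("cam at",-R.T@np.ravel(a["tvec"]))
for z in(.06,.08,.1,.12,.14):
    P=ray(S,[[398.3,204.2]],z); q=proj(T,P)[0]; print(P.round(3),q.round(1),"in crop",((q-(180,180))*6+(396,0)).round())
# image shift old->new away from the arm
for n,a,b,sl in(("top",T,T0,np.s_[20:200,420:630]),("scene",S,S0,np.s_[250:470,100:320])):
    f=[np.float32(cv2.cvtColor(i["image"],cv2.COLOR_RGB2GRAY)[sl]) for i in(b,a)]
    print(n,cv2.phaseCorrelate(*f))
```

```text
[np.float64(0.0), np.float64(0.0), np.float64(0.0)]
cam at [0.46878117 0.02145277 0.924872  ]
[np.float64(0.0), np.float64(0.0), np.float64(0.0)]
cam at [ 1.24216548 -0.45356125  0.80549751]
[[0.54  0.264 0.06 ]] [190.4 264.7] in crop [459. 508.]
[[0.559 0.244 0.08 ]] [198.4 253.1] in crop [506. 438.]
[[0.578 0.225 0.1  ]] [206.7 240.9] in crop [556. 365.]
[[0.597 0.206 0.12 ]] [215.4 228.2] in crop [608. 289.]
[[0.616 0.187 0.14 ]] [224.5 215. ] in crop [663. 210.]
top ((-0.010516305478986965, -0.021086201455929654), 0.9544878600556174)
scene ((0.4682704882291375, 0.5098153204247495), 0.7660162703149113)
```

Reported and seen tip heights differ by about 2 cm. I'll settle this by taking the tip up to a free spot where both cameras see it, and triangulating there.

```bash
python3 -m jog '[[[0,0,4],0],[[0,0,8],0],[[0,0,12],0],[[-3,2,14],0],[[-7,4,14],0],[[-11,6,14],0],[[-15,8,14],0],[[-18,10,14],0],[[-18,10,14],0],[[-18,10,14],0],[[-18,10,14],0]]'
python3 - <<'E'
from station import bot
import cv2,numpy as np,pickle
from h import *
o=[]
s=bot.sense();p=s["tcp_pos"];print(p)
for n in("scene","top"):
    c=bot.read_camera(n); pickle.dump(c,open(n+"2.pkl","wb"));k=proj(c,p)[0]
    x,y=np.clip((k-(33,50)).astype(int),0,(574,380));print(n,k,x,y)
    im=cv2.convertScaleAbs(cv2.resize(c["image"][y:y+100,x:x+66],None,fx=6,fy=6,interpolation=2),alpha=1.6,beta=10)
    for dz in (0,.073,.15):
        q=proj(c,p+[0,0,dz])[0];cv2.drawMarker(im,tuple(int(v) for v in (q-(x,y))*6),(255,0,0),0,8)
    o.append(im)
cv2.imwrite("pics/f.png",np.hstack(o)[:,:,::-1])
E
```

```text
time_s: 4.8
tcp_pos: [0.4196, 0.2952, 0.24]
tcp_rot: [0.193, 0.981, -0.0, 0.0]
force: [0.7, -0.0, -0.4]
finger_gap: -0.0
grip_force: 0.0
[0.41956402 0.2951741  0.23999597]
scene [379.06444369 103.17151023] 346 53
top [130.78105248 340.31126365] 97 290
```

View pics/f.png

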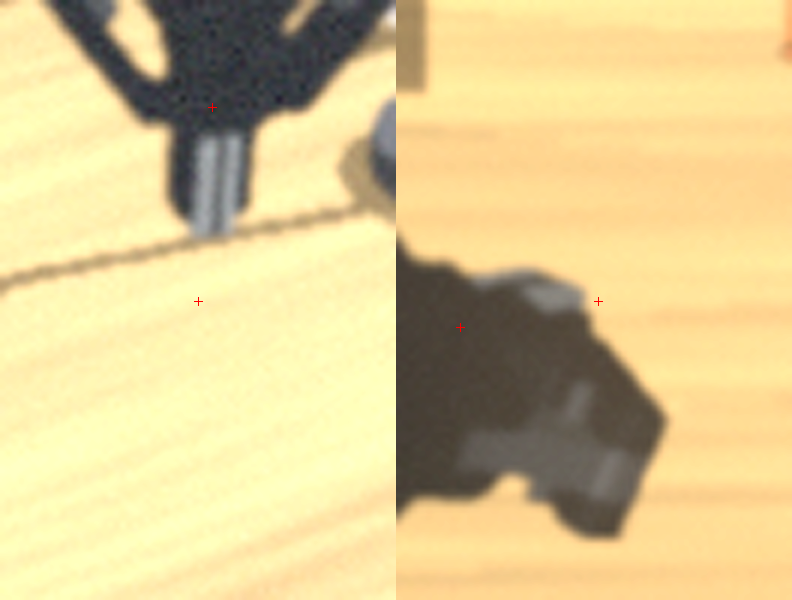

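Scene shows the end of the pads at about (212,237) in the crop. Top shows the light pad end at about (583,292).

Run:
```python
import pickle,numpy as np
from h import *
T=pickle.load(open("top2.pkl","rb"));S=pickle.load(open("scene2.pkl","rb"))
s=np.array([212,237])/6+(346,53)
print(s)
for z in(.22,.23,.24,.25,.255,.26,.265,.27,.28):
    P=ray(S,[s],z)[0]; print(P.round(3),((proj(T,P)[0]-(97,290))*6+(396,0)).round())
# known-motion: constant bias b with tips at both poses
from scipy.optimize import least_squares
S1=pickle.load(open("scene1.pkl","rb"))
A=np.array([.5992,.196,.1008]);B=np.array([.4196,.2952,.24])
f=lambda b:np.r_[proj(S,A+b)[0]-(398.3,204.2),proj(S,B+b)[0]-s]
r=least_squares(f,[0,0,.02]);print(r.x,r.fun)
```

```text
[381.33333333  92.5       ]
[0.353 0.36  0.22 ] [355. 577.]
[0.369 0.346 0.23 ] [395. 518.]
[0.384 0.332 0.24 ] [437. 458.]
[0.399 0.318 0.25 ] [479. 396.]
[0.406 0.311 0.255] [501. 365.]
[0.414 0.304 0.26 ] [523. 333.]
[0.422 0.297 0.265] [545. 301.]
[0.429 0.29  0.27 ] [568. 268.]
[0.444 0.277 0.28 ] [614. 201.]
[0.00291606 0.00301425 0.02531519] [-0.53361181  0.07387584  0.56715245 -0.08242797]
```

The bias is consistent over two poses: the real fingertips sit about 25 mm above the reported TCP (bias ≈ 3, 3, 25 mm). The visible wrist ring, about 164 mm above the seen tip, also fits. I'll go back over the pendant, come down partway, and check against the picture.

```bash
python3 -m jog '[[[4,-2,2],0],[[8,-4,3],0],[[12,-6,3],0],[[16,-9,3],0],[[18.2,-10.2,3],0],[[18.2,-10.2,3],0],[[18.2,-10.2,0],0],[[18.2,-10.2,-4],0],[[18.2,-10.2,-8],0],[[18.2,-10.2,-12],0],[[18.2,-10.2,-16],0],[[18.2,-10.2,-19],0]]'
python3 -m jog '[[[0,0,-0.5],0],[[0,0,-0.5],0],[[0,0,-0.5],0]]'
python3 - <<'E'
from station import bot
import cv2,numpy as np,pickle
from h import *
s=bot.sense();p=s["tcp_pos"];print(p)
o=[]
for n,x,y in(("scene",352,165),("top",195,190)):
    c=bot.read_camera(n); pickle.dump(c,open(n+"3.pkl","wb"))
    o.append(cv2.convertScaleAbs(cv2.resize(c["image"][y:y+100,x:x+66],None,fx=6,fy=6,interpolation=2),alpha=1.4,beta=10))
cv2.imwrite("pics/g.png",np.hstack(o)[:,:,::-1])
E
```

```text
time_s: 6.4
tcp_pos: [0.5997, 0.1942, 0.0484]
tcp_rot: [0.192, 0.981, -0.0, -0.001]
force: [1.2, -0.3, 0.6]
finger_gap: -0.002
grip_force: 0.0
time_s: 6.78
tcp_pos: [0.6015, 0.1942, 0.0465]
tcp_rot: [0.192, 0.981, 0.001, 0.001]
force: [0.4, -0.6, 0.7]
finger_gap: -0.001
grip_force: 0.0
[0.60146121 0.19418131 0.04645451]
```

View pics/g.png

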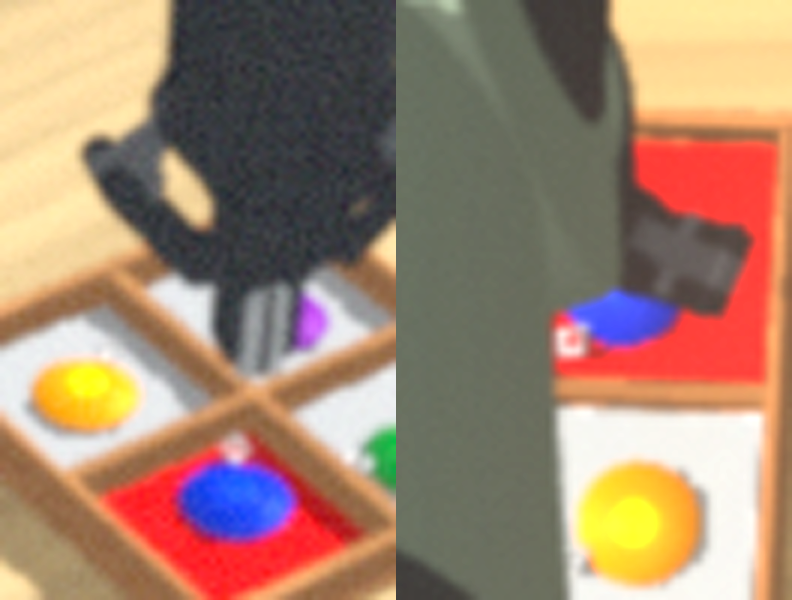

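The scene crop shows the tip at (265,376) above the blue pendant at (238,500), still about 5 cm up. In top, the knuckle covers part of the pendant.

Run:
```python
import pickle,numpy as np
from h import *
S=pickle.load(open("scene3.pkl","rb"))
print("pendant scene",ray(S,[np.array([238,500])/6+(352,165)],.013).round(4))
s=np.array([265,376])/6+(352,165)
for z in(.06,.065,.07,.075,.08): print(ray(S,[s],z).round(4),"centre if +x face seen",(ray(S,[s],z)-[.0102,-.0041,0]).round(4))
from scipy.optimize import least_squares
P=np.array([[.5992,.196,.1008],[.4196,.2952,.24],[.6015,.1942,.0465]]);U=np.array([[398.3,204.2],[381.33,92.5],s])
r=least_squares(lambda b:(proj(S,P+b)-U).ravel(),[0,0,.02]);print(r.x,r.fun.round(2))
```

```text
pendant scene [[0.6029 0.1953 0.013 ]]
[[0.5977 0.2067 0.06  ]] centre if +x face seen [[0.5875 0.2108 0.06  ]]
[[0.602  0.2023 0.065 ]] centre if +x face seen [[0.5918 0.2064 0.065 ]]
[[0.6064 0.1978 0.07  ]] centre if +x face seen [[0.5962 0.2019 0.07  ]]
[[0.6107 0.1934 0.075 ]] centre if +x face seen [[0.6005 0.1975 0.075 ]]
[[0.615 0.189 0.08 ]] centre if +x face seen [[0.6048 0.1931 0.08  ]]
[ 0.0074717 -0.000626   0.0284197] [-0.23  0.6   0.77 -0.19 -0.51 -0.44]
```

The three-pose fit gives a tip offset of about 27 mm in z and 3 mm in xy, so the tip is centred over the pendant. I go down 2.2 cm, which puts the real clearance at about 34 mm, and hold.

```bash
python3 -m jog '[[[0,0,-0.8],0],[[0,0,-1.5],0],[[0,0,-2.0],0],[[0,0,-2.3],0],[[0,0,-2.3],0],[[0,0,-2.3],0],[[0,0,-2.3],0],[[0,0,-2.3],0],[[0,0,-2.3],0],[[0,0,-2.3],0],[[0,0,-2.3],0],[[0,0,-2.3],0]]'
python3 - <<'E'
from station import bot
import cv2,pickle,numpy as np
x,y=352,165
c=bot.read_camera("scene");pickle.dump(c,open("scene4.pkl","wb"))
cv2.imwrite("pics/i.png",cv2.convertScaleAbs(cv2.resize(c["image"][y:y+100,x:x+66],None,fx=6,fy=6,interpolation=2),alpha=1.4,beta=10)[:,:,::-1])
E
```

```text
time_s: 8.38
tcp_pos: [0.6008, 0.1938, 0.022]
tcp_rot: [0.192, 0.981, -0.0, -0.0]
force: [-0.0, -0.7, -0.3]
finger_gap: -0.002
grip_force: 0.0
```

View pics/i.png

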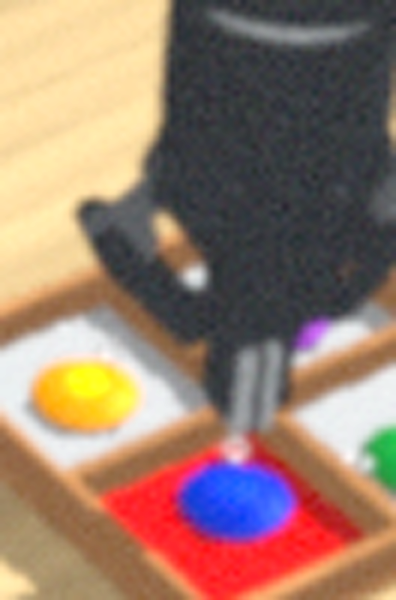

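The tip at (255,430) hangs clearly above the blue pendant at (238,500), with a gap that fits about 3 cm. It touches nothing, so I hold here.

```bash
python3 -m jog '[[[0,0,0],0],[[0,0,0],0],[[0,0,0],0],[[0,0,0],0],[[0,0,0],0],[[0,0,0],0],[[0,0,0],0],[[0,0,0],0],[[0,0,0],0],[[0,0,0],0],[[0,0,0],0],[[0,0,0],0]]'
python3 -m jog '[[[0,0,0],0],[[0,0,0],0],[[0,0,0],0],[[0,0,0],0],[[0,0,0],0],[[0,0,0],0],[[0,0,0],0],[[0,0,0],0]]'
python3 -m jog '[[[0,0,4],0],[[0,0,8],0],[[0,0,12],0],[[0,0,16],0],[[0,0,20],0],[[0,0,24],0],[[0,-4,25],0],[[0,-9,25],0],[[-1,-14,25],0],[[-2,-19,25],0],[[-2,-24,25],0],[[-3,-29,25],0]]'
python3 -m jog '[[[0,-5,0],0],[[-1,-10,0],0],[[-1.8,-15,0],0],[[-1.8,-19,0],0],[[-1.8,-21.4,0],0],[[-1.8,-21.4,0],0],[[-1.8,-21.4,0],0],[[-1.8,-21.4,0],0]]'
```

```text
time_s: 9.93
tcp_pos: [0.6008, 0.1938, 0.022]
tcp_rot: [0.192, 0.981, -0.0, -0.0]
force: [-0.1, -0.3, 0.5]
finger_gap: -0.003
grip_force: 0.0
time_s: 10.92
tcp_pos: [0.6008, 0.1938, 0.022]
tcp_rot: [0.192, 0.981, -0.0, -0.0]
force: [0.1, 0.5, 0.4]
finger_gap: 0.002
grip_force: 0.0
time_s: 12.42
tcp_pos: [0.5706, -0.0977, 0.272]
tcp_rot: [0.192, 0.981, 0.0, 0.0]
force: [0.3, -0.8, -0.2]
finger_gap: -0.003
grip_force: 0.0
time_s: 13.42
tcp_pos: [0.5531, -0.3091, 0.2721]
tcp_rot: [0.192, 0.981, 0.0, 0.0]
force: [0.8, 0.0, -0.3]
finger_gap: -0.002
grip_force: 0.0
```

```bash
python3 -m jog '[[[0,0,-3],0],[[0,0,-6],0],[[0,0,-9],0],[[0,0,-11],0],[[0,0,-12],0],[[0,0,-12.7],0],[[0,0,-12.7],0],[[0,0,-12.7],0]]'
python3 - <<'E'
from station import bot
import cv2,numpy as np,pickle
from h import *
p=bot.sense()["tcp_pos"];print(p);o=[]
for n,x,y in(("scene",115,235),("top",480,195)):
    c=bot.read_camera(n); pickle.dump(c,open(n+"5.pkl","wb"))
    im=cv2.convertScaleAbs(cv2.resize(c["image"][y:y+100,x:x+66],None,fx=6,fy=6,interpolation=2),alpha=1.4,beta=10)
    for P in([.553,-.310,.107],p+[-.003+.0102,.0035-.0041,.027]):
        q=proj(c,P)[0];print(n,(q-(x,y))*6);cv2.drawMarker(im,tuple(int(v) for v in (q-(x,y))*6),(255,255,0),0,10)
    o.append(im)
cv2.imwrite("pics/j.png",np.hstack(o)[:,:,::-1])
E
```

```text
time_s: 14.42
tcp_pos: [0.5531, -0.3103, 0.1457]
tcp_rot: [0.192, 0.981, -0.0, 0.0]
force: [0.4, 1.0, 0.7]
finger_gap: -0.001
grip_force: 0.0
[ 0.55309903 -0.31030643  0.14566296]
scene [184.20932147 427.33329972]
scene [143.07818407 274.82403002]
top [241.28232369 341.60122905]
top [343.12485005 286.91535117]
```

View pics/j.png

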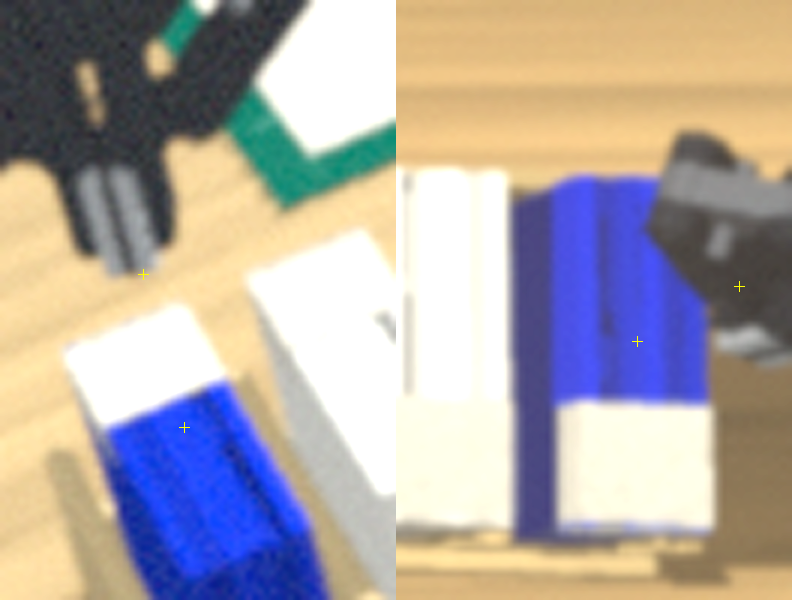

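In scene the tip at (130,270) lies above and behind the blue pack, 2 px left of the predicted (143,275). In top the pad end is near (722,342). So the same 27 mm height offset holds here, with about 3 mm to correct in y. I finish the descent to about 33 mm real clearance and hold.

```bash
python3 -m jog '[[[0,0.1,-1],0],[[0,0.3,-2],0],[[0,0.3,-2.8],0],[[0,0.3,-3.2],0],[[0,0.3,-3.2],0],[[0,0.3,-3.2],0],[[0,0.3,-3.2],0],[[0,0.3,-3.2],0]]'
python3 - <<'E'
from station import bot
import cv2,numpy as np
from h import *
p=bot.sense()["tcp_pos"];o=[]
for n,x,y in(("scene",115,235),("top",480,195)):
    c=bot.read_camera(n)
    o.append(cv2.convertScaleAbs(cv2.resize(c["image"][y:y+100,x:x+66],None,fx=6,fy=6,interpolation=2),alpha=1.4,beta=10))
    for z in (.135,.14,.145): print(n,(proj(c,[.553+.0102,-.310-.0041,z])[0]-(x,y))*6)
cv2.imwrite("pics/k.png",np.hstack(o)[:,:,::-1])
E
```

```text
time_s: 15.52
tcp_pos: [0.5528, -0.3072, 0.1132]
tcp_rot: [0.192, 0.981, -0.0, 0.0]
force: [-0.0, -0.1, 0.2]
finger_gap: -0.0
grip_force: 0.0
scene [164.5474008  385.58351247]
scene [160.82840326 372.69379147]
scene [157.08677401 359.71009338]
top [294.59989657 293.48762002]
top [302.23920032 291.23036837]
top [309.97400251 288.9447274 ]
```

View pics/k.png

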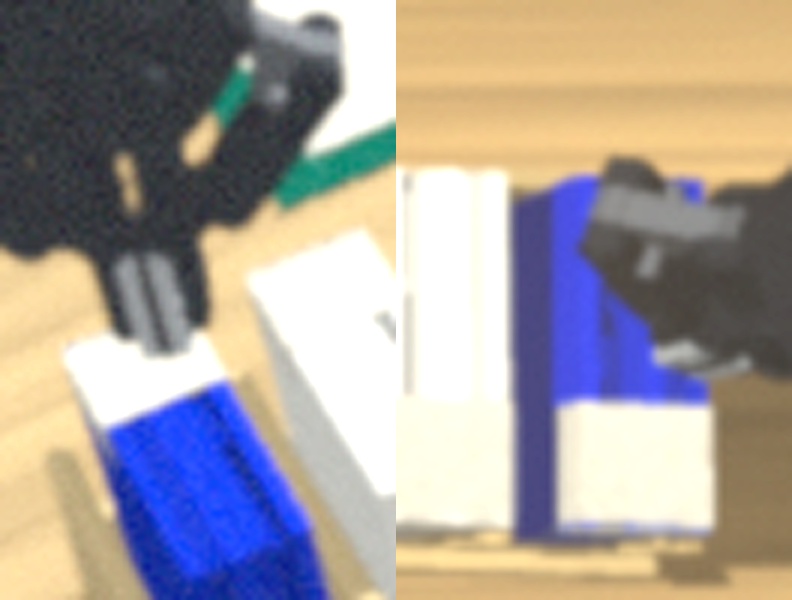

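In scene the tip at (165,353) is within about 1–2 px of where a tip 3–4 cm above the blue pack's middle should be, and top agrees with pads at (655,352) over the blue pack. I hold, then hand in.

```bash
python3 -m jog '[[[0,0,-0.1],0],[[0,0,-0.1],0],[[0,0,-0.1],0],[[0,0,-0.1],0],[[0,0,-0.1],0],[[0,0,-0.1],0],[[0,0,-0.1],0],[[0,0,-0.1],0],[[0,0,-0.1],0],[[0,0,-0.1],0],[[0,0,-0.1],0],[[0,0,-0.1],0]]'
python3 -m jog '[[[0,0,0],0],[[0,0,0],0],[[0,0,0],0],[[0,0,0],0],[[0,0,0],0],[[0,0,0],0],[[0,0,0],0],[[0,0,0],0],[[0,0,0],0],[[0,0,0],0],[[0,0,0],0],[[0,0,0],0]]'
python3 -c "
from station import bot
print(bot.hand_in())"
```

```text
time_s: 17.12
tcp_pos: [0.5528, -0.3072, 0.112]
tcp_rot: [0.192, 0.981, -0.0, 0.0]
force: [-0.1, -0.0, 0.1]
finger_gap: -0.002
grip_force: 0.0
time_s: 18.62
tcp_pos: [0.5528, -0.3072, 0.112]
tcp_rot: [0.192, 0.981, -0.0, -0.0]
force: [-0.0, 0.3, 0.3]
finger_gap: 0.003
grip_force: 0.0
the job is handed in; nothing more can be done
None
```

I pointed at the blue pendant on the red pad, then at the blue glass pack, over 2 s each, and handed in at 18.6 s still pointing there; no contact was seen. Both cameras put the fingertips about 2.7 cm above the reported TCP, so I set the 3 cm gaps by the pictures; by the reported TCP they would be only about 5 mm.

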